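# Hold a field probe through the guide hole over a chip

### The arm

A 6-joint arm with a two-finger parallel gripper is mounted at the origin on the work surface. World frame = base frame: x ahead of the robot, y to its left, z up, the work surface at z = 0. Lengths are in m, angles in rad, forces in N, time in s.
With the tool pointing down it reaches from about 0.35 to 0.775 m from the base axis. Payload 7.3 kg.
Tool frame: the origin (TCP) lies between the finger pads; the fingertips stand ahead of it and the grasp point (between the pads) lies 6 mm ahead of it (robot.tip_extent is the x of the fingertips in the tool frame, in m); x points along the fingers, z is the direction in which the jaws open and shut, and the axes are right-handed (so a half turn about x gives the same grasp; the last joint's range is limited). The gripper opens to 92 mm and grips with 3 to 60 N. Pads are 19 mm wide; open, the fingers measure 130 mm over their backs; the gripper's body (75 mm by 190 mm) begins 47 mm behind the grasp point.
Start: joints at [-1.356, 0.342, 1.524, -0, 1.275, -0.146], TCP at [0.185, -0.491, 0.252] pointing down, gripper open.
Joint ranges: [-2.53, 2.53], [-0.77, 2.02], [0.04, 2.7], [-1, 4.14], [0.28, 2.66], [-3.11, 3.11]. Speed limits (rad/s): [2.57, 2.57, 3.14, 3.14, 3.14, 3.14].

### API

Orientations are given as [roll, pitch, yaw] about the fixed x, y, z axes, in that order (R = Rz(yaw) Ry(pitch) Rx(roll)).
In Python, from cell import robot gives the robot as it stands. The module is installed in compiled form; this text tells all that it offers.
- The arm moves only by the shell command python3 -m creep 'ROWS' [FORCE]. ROWS is JSON, a list of rows, each an object with "translation": the shift along the tool's x, y, z in m, a list of three; "twist": the turn, a rotation vector about the tool's x, y, z in rad, a list of three; "hand": the opening in per cent of the stroke, from 0 (shut) to 100 (fully open). A call has 1 to 5 rows; each row is the pose to reach, as a shift and turn from the pose measured when the call began, along the tool's axes at that moment; what a row does not reach only later rows make up. A row lasts 1/10 s, in which the tool goes at most 50 mm and 8.59 degrees, less where a joint would pass 70% of its speed; a pose out of reach is approached as far as the arm can. A call with a gripper value outside its range is refused whole. The fingers move at their own pace and stop on an object; FORCE is the grip in N (left out, the last holds). Time passes only in rows, so rows that repeat a pose let the fingers close. It gives the time, the measured TCP pose, the force and the opening at its end, in the units of the state.
- robot.observe(): the state, without advancing time (a new reading comes with each control period).
- robot.read_camera(name): name is "scene" or "top" or "wrist"; returns the picture (420x560x3 uint8, blue, green, red); there is no depth.
- robot.calibration(name): a dict with "intrinsics" (3x3 intrinsics, pixels), "cam_to_world" (4x4, takes a point from camera to world coordinates); the wrist camera has in their place "mount" (4x4, takes a point from camera to tool coordinates, whose origin is the TCP and whose axes are the tool frame's). Camera axes: x right, y up, looking along -z (the intrinsics and any distortion apply to the point x, -y, -z); pixel columns grow to the right and rows downward; lengths in m; the calibration is good to about 2 mm. The wrist camera is an equidistant fisheye: a pixel r from the principal point sees the ray r / f radians off the axis. A picture is of the moment at which its call begins: read the wrist's pose just before it. calibration takes no time and is no camera call.
- robot.hand_in(): hands the job in, once; it reports no verdict.
The state is a dict: "time": time; "qpos": joint angles; "qvel": joint speeds; "joint_efforts": joint torques, N m; "tool_pos": TCP position; "tool_rot": TCP orientation; "contact_force": force on the tool from outside, world axes, zero at the start; "torque": the same for the moment, N m; "opening": finger opening in m.
Only numpy, scipy, OpenCV 4.12 (cv2) and the standard library are available. Lean on these libraries where they do the work, as an engineer would, in place of code of your own. Each camera call takes 0.05 s, during which the arm holds its last target. There are 200 camera calls.

### The job

Take the orange-handled probe out of its stand, pinching its handle gently (no more than about 15 N of grip), and lower its steel rod through the yellow-ringed guide hole of the board fixture without touching the plate, the hole's wall or anything below. Finish while holding it still there, upright and centred in the hole, with the tip about 10 mm above the black chip under the hole; do not let go. Leave the other probes and everything else on the bench where they are.

Things in the scene. Friction and masses are not known exactly. Their poses are not given: they have to be found in the camera images.
- probe: the probe to use: orange handle, black collar, steel rod; round, about 70 g. Origin at the rod's tip, z up along the rod. Rod 8 mm diameter, 0 to 80 mm above the tip; collar 26 mm diameter, 80 to 85 mm; handle 16 mm diameter, 85 to 145 mm, stud to 149 mm. It starts upright in one of the stand's holes, collar resting on the stand's top, tip 15 mm above the bench
- probe_grip (a point): point on the probe's axis, 113 mm above its tip, near the middle of the handle: grip here
- stand: fixed wooden probe stand, white top, 80 (x) by 210 (y) by 95 mm high. Origin under its centre, z up. Three 12 mm holes in the top at x = 0, y = -66, 0 and 66 mm carry the orange, green and white probes in any order, their tops 164 mm above the bench; the fingers have free room when they close along the stand's x, across the row
- fixture: fixed board fixture: dark base 170 (x) by 140 (y) mm, green board, and on four posts a grey guide plate 150 by 120 by 12 mm, underside 75 and top 87 mm above the bench. Origin under the base's centre, z up. Two 24 mm through holes: yellow-ringed at x = -12, y = 28 mm (use this), white-ringed at x = 45, y = -30 mm (not this)
- guide_hole (a point): centre of the yellow-ringed 24 mm guide hole at the top face of the plate (87 mm above the bench); the hole is vertical and 12 mm long
- chip_top (a point): centre of the top face of the black 24 mm square chip straight below the yellow-ringed hole: 32 mm above the bench, 55 mm below the plate's top
- probe_green: same probe with a green handle: leave it in the stand. Origin at its tip
- probe_white: same probe with a white handle: leave it in the stand. Origin at its tip
- mug: blue mug, 80 mm wide, 90 mm high, bystander; origin under its centre
- flux_jar: small jar with red cap, 44 mm wide, 55 mm high, bystander; origin under its centre
- solder_spool: grey spool standing upright, 54 mm wide, 45 mm high, bystander; origin under its centre
- screwdriver: red-handled screwdriver lying on the bench, 160 mm long, bystander
- relay_box: small cardboard box 50 by 35 by 30 mm, bystander; origin under its centre
Things that resemble listed ones, but are neither listed nor needed, are in the scene too. Of the things like the probe, leave any that is blue; of the rest the larger one is meant.

How it is judged:
By the outcome, as a careful person would: the job done as asked, in the order asked, and still so for the second after the job is handed in, while the arm keeps its last pose, push and grip.
It also fails if it takes over 54 s, if anything falls off the work surface, if the arm or the gripper's body presses on something with over 40 N, if the wrist force passes 120 N, or if a joint passes its speed limit or range.

## Working session

There is one attempt and no reset: what is moved stays moved. The work goes in short steps, Python scripts to look and compute and a shell command to move; the robot and the scene stay as the last step left them, time stands still between calls to the robot, and variables do not carry over. Pictures are saved under pics/ and viewed, about 8 in all and at most 12, crops included, and the job is handed in when it is done.

```bash
mkdir -p pics
cat > h.py <<'E'
import numpy as np, cv2
from scipy.spatial.transform import Rotation as R
from cell import robot
def ray(name,u,v,pose=None):
    c=robot.calibration(name)
    if name=="wrist":
        M=np.array(c["mount"]);s=pose;T=np.eye(4);T[:3,:3]=R.from_euler('xyz',s[1]).as_matrix();T[:3,3]=s[0];M=T@M
    else: M=np.array(c["cam_to_world"])
    K=np.array(c["intrinsics"])
    x=(u-K[0,2])/K[0,0];y=(v-K[1,2])/K[1,1]
    if name=="wrist":
        t=np.hypot(x,y);k=np.sin(t)/t if t>1e-9 else 1
        d=np.array([x*k,-y*k,-np.cos(t)])
    else: d=np.array([x,-y,-1.])
    return M[:3,3],M[:3,:3]@d
def at_z(name,u,v,z,pose=None):
    o,d=ray(name,u,v,pose);return o+d*(z-o[2])/d[2]
def project(name,P,pose=None):
    c=robot.calibration(name)
    if name=="wrist":
        M=np.array(c["mount"]);s=pose;T=np.eye(4);T[:3,:3]=R.from_euler('xyz',s[1]).as_matrix();T[:3,3]=s[0];M=T@M
    else: M=np.array(c["cam_to_world"])
    K=np.array(c["intrinsics"])
    p=np.linalg.inv(M)@np.append(P,1);x,y,z=p[0],-p[1],-p[2]
    if name=="wrist":
        r=np.hypot(x,y);t=np.arctan2(r,z);x,y=x/r*t,y/r*t
    else:x,y=x/z,y/z
    return K[0,0]*x+K[0,2],K[1,1]*y+K[1,2]
E
python3 - <<'E'
from h import *
s=robot.observe();print(s, robot.tip_extent)
for n in("top","scene","wrist"):
    cv2.imwrite(f"pics/{n}0.png",robot.read_camera(n)); c=robot.calibration(n);print(n,c)
E
```

```text
{'time': 0.0, 'qpos': array([-1.35600701e+00,  3.42747169e-01,  1.52502340e+00, -7.59038317e-06,
        1.27542038e+00, -1.46006911e-01]), 'qvel': array([ 1.53835283e-03, -8.88941023e-04,  9.64587092e-04,  9.98088666e-05,
       -9.90909432e-05,  1.33095170e-03]), 'joint_efforts': array([-1.19173277e-03, -4.31240630e+01, -2.44215703e+01,  7.17602740e-02,
        5.60344441e-02, -1.05153895e-04]), 'tool_pos': array([ 0.1852691 , -0.49081922,  0.25103003]), 'tool_rot': array([3.00012686, 1.56919801, 1.79012898]), 'contact_force': array([ 0.37920911,  0.40148153, -0.67965909]), 'torque': array([-0.01198373,  0.00799258,  0.04124928]), 'opening': 0.09183492515349874} 0.025
top {'intrinsics': array([[470.15609339,   0.        , 274.3353792 ],
       [  0.        , 470.15609339, 211.65103296],
       [  0.        ,   0.        ,   1.        ]]), 'cam_to_world': array([[ 2.25263034e-02,  9.92652418e-01, -1.18885422e-01,
         3.28567819e-01],
       [-9.99745403e-01,  2.22115981e-02, -3.97165360e-03,
        -1.57280185e-03],
       [-1.30183634e-03,  1.18944621e-01,  9.92900036e-01,
  
[... 375 characters left out ...]
98645285,  0.08215222, -0.1419922 , -0.13153462],
       [ 0.01076713,  0.83127778,  0.55575293,  0.68763737],
       [ 0.        ,  0.        ,  0.        ,  1.        ]])}
wrist {'intrinsics': array([[325.1922621 ,   0.        , 274.59421   ],
       [  0.        , 325.1922621 , 201.69256579],
       [  0.        ,   0.        ,   1.        ]]), 'mount': array([[-6.06984419e-05,  2.91508504e-01, -9.56568235e-01,
        -1.32728774e-01],
       [ 3.35398427e-04,  9.56568189e-01,  2.91508469e-01,
         7.99111220e-02],
       [ 9.99999942e-01, -3.03137372e-04, -1.55833692e-04,
         1.40158392e-03],
       [ 0.00000000e+00,  0.00000000e+00,  0.00000000e+00,
         1.00000000e+00]])}
```

View pics/top0.png

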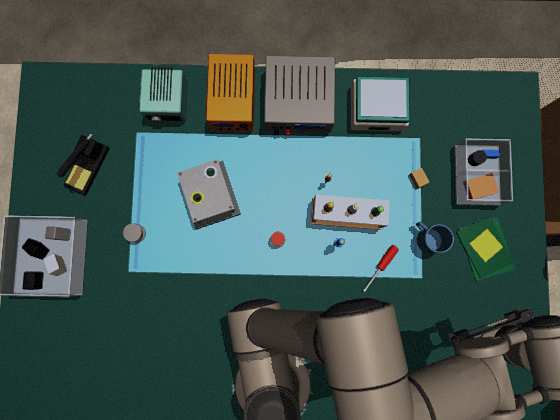

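View pics/scene0.png

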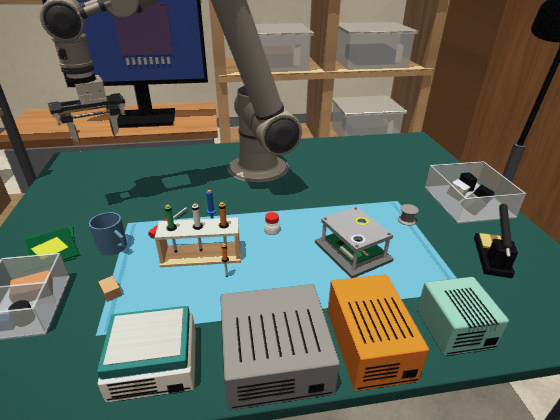

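The top view shows the stand at about (350,211), with three probes at (330,208), (353,208) and (377,210). The fixture is at (208,193), with its yellow ring at (197,198) and white ring at (210,173).

Candidates for the probe:
- orange in the stand: top (330,208), scene (222,210)
- small orange off the stand: top (328,178), scene (225,252)
- blue: top (339,242), scene (210,200)
- white: top (353,208)
- green: top (377,210)

By the description I choose the larger orange one, in the stand. I'll check that in a close crop.

Run:
```python
from h import *
t=cv2.imread("pics/top0.png");s=cv2.imread("pics/scene0.png")
f=lambda im,x,y,w,h,k:cv2.resize(im[y:y+h,x:x+w],None,fx=k,fy=k,interpolation=cv2.INTER_CUBIC)
a=f(t,305,165,100,75,4);b=f(t,170,155,80,75,4)
c=f(s,145,180,110,100,3);d=f(s,310,195,100,100,3)
cv2.imwrite("pics/crop1.png",np.vstack([np.hstack([a,b]),np.pad(np.hstack([c,d]),((0,0),(0,90),(0,0)))]))
for n,u,v,z in[("o",330,205,.164),("w",353,206,.164),("g",377,208,.164),("yr",197,198,.087),("wr",210,173,.087)]:print(n,at_z("top",u,v,z).round(4))
```

```text
o [ 0.496  -0.1424  0.164 ]
w [ 0.4947 -0.2028  0.164 ]
g [ 0.4908 -0.2658  0.164 ]
yr [0.518  0.2208 0.087 ]
wr [0.5899 0.1872 0.087 ]
```

View pics/crop1.png

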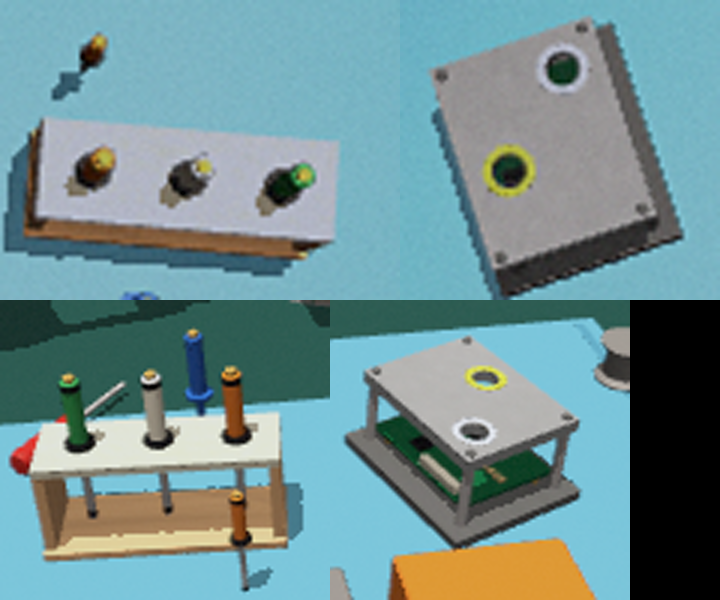

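Run:
```python
from h import *
for n,u,v,z in[("o",331,204.3,.164),("w",356,206.7,.164),("g",381,209,.164),("TL",315.5,194.5,.095),("TR",389.7,200.7,.095),("BL",314.5,218.7,.095),("BR",388,225.7,.095),("yr",197.2,197.5,.087),("wr",210.5,172,.087),("p1",178,172.5,.087),("p2",217,159.5,.087),("p3",234.5,209.5,.087),("p4",194.2,222,.087)]:print(n,at_z("top",u,v,z).round(4))
print()
for n,u,v,z in[("o",222.3,203.3,.164),("w",195.3,204.3,.164),("g",167.5,205.5,.164),("yr",362.3,221,.087),("wr",358,238.7,.087)]:print(n,at_z("scene",u,v,z).round(4))
s=robot.observe();print(R.from_euler('xyz',s['tool_rot']).as_matrix().round(3))
```

```text
o [ 0.4979 -0.145   0.164 ]
w [ 0.493  -0.2107  0.164 ]
g [ 0.4884 -0.2762  0.164 ]
TL [ 0.534  -0.1098  0.095 ]
TR [ 0.5212 -0.316   0.095 ]
BL [ 0.4663 -0.1079  0.095 ]
BR [ 0.4514 -0.3108  0.095 ]
yr [0.5194 0.2203 0.087 ]
wr [0.5928 0.1859 0.087 ]
p1 [0.5893 0.2773 0.087 ]
p2 [0.6291 0.1689 0.087 ]
p3 [0.4879 0.1148 0.087 ]
p4 [0.4504 0.2257 0.087 ]

o [ 0.4979 -0.1395  0.164 ]
w [ 0.4927 -0.2057  0.164 ]
g [ 0.4883 -0.273   0.164 ]
yr [0.5194 0.227  0.087 ]
wr [0.5925 0.1904 0.087 ]
[[-0.     0.936  0.353]
 [ 0.001  0.353 -0.936]
 [-1.     0.    -0.001]]
```

```bash
cat >> h.py <<'E'
def tri(a,b):
    (o1,d1),(o2,d2)=ray("top",*a),ray("scene",*b);d1/=np.linalg.norm(d1);d2/=np.linalg.norm(d2)
    s=np.linalg.lstsq(np.c_[d1,-d2],o2-o1,rcond=None)[0];p,q=o1+s[0]*d1,o2+s[1]*d2
    return ((p+q)/2).round(4),np.linalg.norm(p-q).round(4)
def goal(pos,ang):
    "tool-frame shift/rotvec to TCP pos, tool x down, jaw z at world angle ang"
    s=robot.observe();M=R.from_euler('xyz',s['tool_rot']).as_matrix()
    z=np.array([np.cos(ang),np.sin(ang),0]);x=np.array([0,0,-1.]);T=np.c_[x,np.cross(z,x),z]
    print("t",s['time'],"pos",s['tool_pos'].round(4),"shift",(M.T@(np.array(pos)-s['tool_pos'])).round(4),"rot",R.from_matrix(M.T@T).as_rotvec().round(4),"F",s['contact_force'].round(2),"open",round(s['opening'],4))
E
python3 - <<'E'
from h import *
print("orange",tri((331,204.3),(222.3,203.3)),"yr",tri((197.2,197.5),(362.3,221)))
print("blue",tri((341,240),(209.5,191)),"small",tri((329.5,174.5),(224.3,244.5)))
goal([.498,-.142,.26],-.072)
E
```

```text
orange (array([ 0.498 , -0.1422,  0.1644]), np.float64(0.0054)) yr (array([0.5202, 0.2233, 0.0876]), np.float64(0.0063))
blue (array([ 0.4057, -0.1727,  0.1485]), np.float64(0.0025)) small (array([ 0.5893, -0.1448,  0.1059]), np.float64(0.0045))
t 0.15 pos [ 0.1853 -0.4909  0.2512] shift [-0.0085  0.4158 -0.2161] rot [-1.138e+00 -9.000e-04 -8.000e-04] F [ 0.34 -0.84 -0.66] open 0.0917
```

```bash
python3 -m creep '[{"translation":[-0.01,0.04,-0.02],"twist":[-0.14,0,0],"hand":60},{"translation":[-0.01,0.08,-0.04],"twist":[-0.28,0,0],"hand":60},{"translation":[-0.01,0.12,-0.06],"twist":[-0.42,0,0],"hand":60},{"translation":[-0.01,0.16,-0.08],"twist":[-0.56,0,0],"hand":60},{"translation":[-0.01,0.2,-0.1],"twist":[-0.7,0,0],"hand":60}]' 10; python3 -c "
from h import *
goal([.498,-.142,.26],-.072)"
```

```text
time: 0.65
tool_pos: [0.3379, -0.3253, 0.2613]
tool_rot: [2.345, 1.569, 1.84]
contact_force: [0.3, -0.0, -0.1]
opening: 0.0574
t 0.65 pos [ 0.3379 -0.3253  0.2613] shift [0.0014 0.2378 0.0515] rot [-0.4327 -0.0007 -0.0012] F [ 0.26 -0.01 -0.12] open 0.0574
```

```bash
python3 -m creep '[{"translation":[0,0.048,0.01],"twist":[-0.1,0,0],"hand":60},{"translation":[0,0.096,0.02],"twist":[-0.2,0,0],"hand":60},{"translation":[0,0.144,0.03],"twist":[-0.3,0,0],"hand":60},{"translation":[0,0.19,0.04],"twist":[-0.43,0,0],"hand":60},{"translation":[0.001,0.236,0.051],"twist":[-0.433,0,0],"hand":60}]'; python3 -c "
from h import *
s=robot.observe();im=robot.read_camera('wrist')
goal([.498,-.142,.26],-.072)
P=(s['tool_pos'],s['tool_rot'])
print(repr(P))
print([np.round(project('wrist',p,P),1) for p in ([.498,-.142,.164],[.498,-.142,.101],[.493,-.208,.164])])
cv2.imwrite('pics/w1.png',im)
"
```

```text
time: 1.15
tool_pos: [0.4976, -0.1415, 0.2605]
tool_rot: [1.881, 1.57, 1.814]
contact_force: [0.2, -1.1, 0.5]
opening: 0.0551
t 1.2 pos [ 0.5013 -0.1365  0.2601] shift [ 0.0001 -0.0057 -0.0029] rot [ 0.005   0.0021 -0.0048] F [ 1.43  4.75 -0.35] open 0.0552
(array([ 0.49763908, -0.14147827,  0.26048122]), array([1.88121132, 1.56960525, 1.81350785]))
[array([273.2, 213. ]), array([273.5, 191.1]), array([272.6, 288.9])]
```

View pics/w1.png

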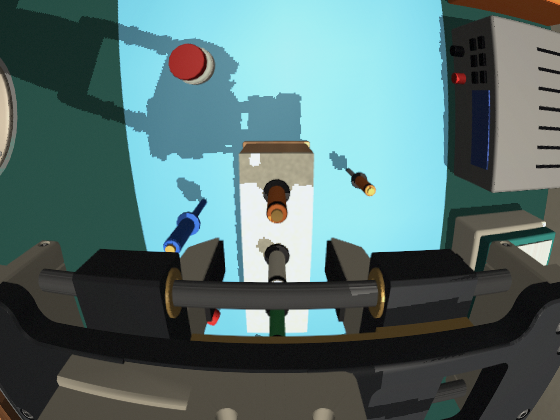

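The wrist view shows the orange probe in the stand's end hole: stud top at (277.5,214), collar centre at about (277,190). The small orange probe (368,188) and the blue one (185,235) are both clear of the fingers' path.

```bash
python3 -c "
from h import *
P=(np.array([ 0.49763908, -0.14147827,  0.26048122]), np.array([1.88121132, 1.56960525, 1.81350785]))
p=at_z('wrist',277.5,214.5,.164,P);print(p.round(4),at_z('wrist',277,190,.098,P).round(4),at_z('wrist',277,249,.098,P).round(4))
goal([p[0],p[1],.18],-.072);goal([p[0],p[1],.134],-.072)"
```

```text
[ 0.5011 -0.1434  0.164 ] [ 0.5013 -0.1419  0.098 ] [ 0.4973 -0.2027  0.098 ]
t 1.2 pos [ 0.5013 -0.1365  0.2601] shift [ 0.0801 -0.0073  0.0001] rot [ 0.005   0.0021 -0.0048] F [ 1.43  4.75 -0.35] open 0.0552
t 1.2 pos [ 0.5013 -0.1365  0.2601] shift [ 0.1261 -0.0075  0.    ] rot [ 0.005   0.0021 -0.0048] F [ 1.43  4.75 -0.35] open 0.0552
```

```bash
python3 -m creep '[{"translation":[0.02,-0.006,0],"twist":[0.005,0.002,-0.005],"hand":60},{"translation":[0.04,-0.006,0],"twist":[0.005,0.002,-0.005],"hand":60},{"translation":[0.06,-0.006,0],"twist":[0.005,0.002,-0.005],"hand":60},{"translation":[0.08,-0.006,-0.001],"twist":[0.005,0.002,-0.005],"hand":60},{"translation":[0.08,-0.006,-0.001],"twist":[0.005,0.002,-0.005],"hand":60}]'; python3 -c "
from h import *
goal([.5005,-.1425,.134],-.072)"
```

```text
time: 1.7
tool_pos: [0.4984, -0.1413, 0.1775]
tool_rot: [2.82, 1.565, 2.748]
contact_force: [-0.2, 0.3, 0.5]
opening: 0.0549
t 1.7 pos [ 0.4984 -0.1413  0.1775] shift [ 0.0435 -0.0011  0.0024] rot [-0.     -0.0055 -0.0018] F [-0.17  0.31  0.47] open 0.0549
```

```bash
python3 -m creep '[{"translation":[0.015,-0.001,0.002],"twist":[0,-0.005,-0.002],"hand":60},{"translation":[0.03,-0.001,0.002],"twist":[0,-0.005,-0.002],"hand":60},{"translation":[0.043,-0.001,0.002],"twist":[0,-0.005,-0.002],"hand":60},{"translation":[0.043,-0.001,0.002],"twist":[0,-0.005,-0.002],"hand":60},{"translation":[0.043,-0.001,0.002],"twist":[0,-0.005,-0.002],"hand":60}]'; python3 -c "
from h import *
goal([.5005,-.1425,.134],-.072);s=robot.observe();P=(s['tool_pos'],s['tool_rot'])
print(P,np.linalg.norm(s['qvel']));cv2.imwrite('pics/w2.png',robot.read_camera('wrist'))
print(project('wrist',[.5005,-.1425,.164],P),project('wrist',[.5005,-.1425,.095],P));goal([.5005,-.1425,.134],-.072)"
```

```text
time: 2.2
tool_pos: [0.5005, -0.1426, 0.1354]
tool_rot: [-1.123, 1.57, -1.195]
contact_force: [0.0, -0.5, 0.9]
opening: 0.0553
t 2.2 pos [ 0.5005 -0.1426  0.1354] shift [ 0.0014  0.0001 -0.    ] rot [-0.0001  0.0002  0.0004] F [ 0.02 -0.5   0.92] open 0.0553
(array([ 0.50052833, -0.1425961 ,  0.13535101]), array([-1.1226741 ,  1.57031963, -1.19479379])) 0.013688114406792233
(np.float64(270.5368891510629), np.float64(314.57160057915206)) (np.float64(271.9030614789357), np.float64(243.11023491838955))
t 2.25 pos [ 0.5007 -0.1427  0.1356] shift [ 0.0016  0.0002 -0.0002] rot [-0.      0.0009  0.0007] F [ 0.65 -0.53 -0.12] open 0.055
```

View pics/w2.png

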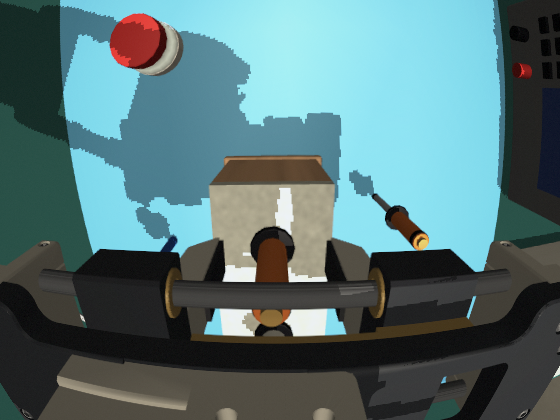

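The wrist view shows the orange handle midway between the fingers: stud at (271,317), collar at (272,245), against predicted 270.5 and 272. I'll close gently.

```bash
python3 -m creep '[{"translation":[0.0015,0,0],"twist":[0,0,0],"hand":40},{"translation":[0.0015,0,0],"twist":[0,0,0],"hand":25},{"translation":[0.0015,0,0],"twist":[0,0,0],"hand":15},{"translation":[0.0015,0,0],"twist":[0,0,0],"hand":10},{"translation":[0.0015,0,0],"twist":[0,0,0],"hand":5}]' 11; python3 -m creep '[{"translation":[0,0,0],"twist":[0,0,0],"hand":5},{"translation":[0,0,0],"twist":[0,0,0],"hand":5},{"translation":[0,0,0],"twist":[0,0,0],"hand":5}]'; python3 -c "
from h import *
goal([.5005,-.1425,.27],-.072)"
```

```text
time: 2.75
tool_pos: [0.5007, -0.1427, 0.1342]
tool_rot: [-0.62, 1.57, -0.692]
contact_force: [-0.2, 0.3, -0.0]
opening: 0.0199
time: 3.05
tool_pos: [0.5006, -0.1426, 0.1342]
tool_rot: [-0.668, 1.57, -0.74]
contact_force: [-0.5, -0.3, -0.3]
opening: 0.0153
t 3.05 pos [ 0.5006 -0.1426  0.1342] shift [-0.1358  0.     -0.    ] rot [-0.0001  0.0008  0.0007] F [-0.48 -0.35 -0.32] open 0.0153
```

```bash
python3 -m creep '[{"translation":[-0.008,0,0],"twist":[0,0,0],"hand":5},{"translation":[-0.018,0,0],"twist":[0,0,0],"hand":5},{"translation":[-0.03,0,0],"twist":[0,0,0],"hand":5},{"translation":[-0.042,0,0],"twist":[0,0,0],"hand":5},{"translation":[-0.05,0,0],"twist":[0,0,0],"hand":5}]'; python3 -c "
from h import *
goal([.5005,-.1425,.264],-.072)"
```

```text
time: 3.55
tool_pos: [0.501, -0.1427, 0.1859]
tool_rot: [-0.49, 1.568, -0.562]
contact_force: [0.8, -0.1, -0.4]
opening: 0.016
t 3.55 pos [ 0.501  -0.1427  0.1859] shift [-0.0781  0.0001 -0.0003] rot [-0.      0.0025  0.0013] F [ 0.84 -0.14 -0.42] open 0.016
```

```bash
python3 -m creep '[{"translation":[-0.016,0,0],"twist":[0,0.002,0.001],"hand":5},{"translation":[-0.034,0,0],"twist":[0,0.002,0.001],"hand":5},{"translation":[-0.052,0,0],"twist":[0,0.002,0.001],"hand":5},{"translation":[-0.07,0,0],"twist":[0,0.002,0.001],"hand":5},{"translation":[-0.08,0,0],"twist":[0,0.002,0.001],"hand":5}]'; python3 -c "
from h import *
goal([.52,.223,.264],.6)
s=robot.observe();cv2.imwrite('pics/s2.png',robot.read_camera('scene'));P=(s['tool_pos'],s['tool_rot']);im=robot.read_camera('wrist')
a=cv2.imread('pics/s2.png')[90:310,110:290];a=cv2.resize(a,None,fx=2,fy=2)
w=im[130:350,180:370];w=cv2.resize(w,None,fx=2,fy=2)
cv2.imwrite('pics/c2.png',np.hstack([a,w]));print(P)"
```

```text
time: 4.05
tool_pos: [0.5011, -0.1428, 0.2679]
tool_rot: [-0.395, 1.568, -0.467]
contact_force: [0.4, 0.1, -0.1]
opening: 0.0158
t 4.05 pos [ 0.5011 -0.1428  0.2679] shift [ 0.0034  0.3662 -0.0075] rot [-0.672   0.0024  0.0021] F [ 0.42  0.13 -0.07] open 0.0158
(array([ 0.50114259, -0.14278474,  0.26789221]), array([-0.39500824,  1.56765543, -0.46696566]))
```

View pics/c2.png

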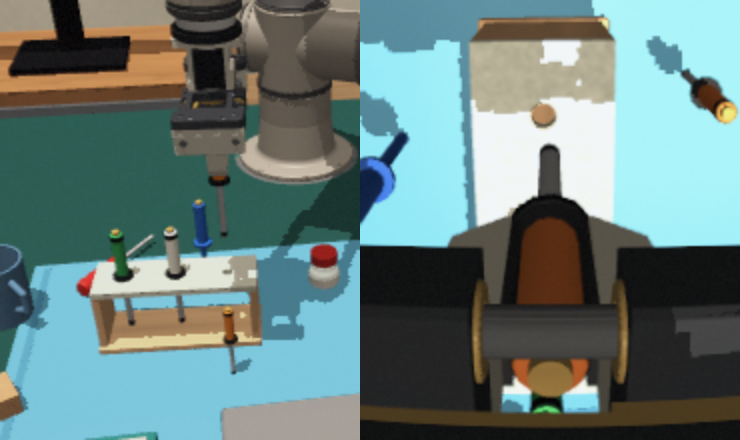

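The probe is held: the rod tip is at wrist pixel (274.5,203.5), the stud is at about (275,317), and the stand hole beneath it is empty. The other two probes are still in place. I'll carry it to the fixture.

```bash
python3 -c "
from h import *
P=(np.array([0.50114259,-0.14278474,0.26789221]),np.array([-0.39500824,1.56765543,-0.46696566]))
M=R.from_euler('xyz',P[1]).as_matrix()
for x in (.119,-.03):print(project('wrist',P[0]+M@[x,0,0],P))
"; python3 -m creep '[{"translation":[0,0.015,0],"twist":[-0.03,0.002,0.002],"hand":5},{"translation":[0,0.04,0],"twist":[-0.08,0.002,0.002],"hand":5},{"translation":[0,0.067,-0.001],"twist":[-0.13,0.002,0.002],"hand":5},{"translation":[0,0.094,-0.002],"twist":[-0.18,0.002,0.002],"hand":5},{"translation":[0,0.12,-0.003],"twist":[-0.23,0.002,0.002],"hand":5}]'; python3 -c "
from h import *
goal([.52,.223,.264],.6)"
```

```text
(np.float64(272.76846687864736), np.float64(203.31221778814862))
(np.float64(270.5760006613569), np.float64(316.784533893043))
time: 4.65
tool_pos: [0.5062, -0.0208, 0.2662]
tool_rot: [2.107, 1.569, 2.269]
contact_force: [0.3, -0.2, -0.9]
opening: 0.0156
t 4.65 pos [ 0.5062 -0.0208  0.2662] shift [0.0025 0.2384 0.0528] rot [-0.4383 -0.0005 -0.0014] F [ 0.34 -0.22 -0.9 ] open 0.0156
```

```bash
python3 -m creep '[{"translation":[0,0.025,0.005],"twist":[-0.05,0,0],"hand":5},{"translation":[0,0.05,0.011],"twist":[-0.1,0,0],"hand":5},{"translation":[0,0.075,0.017],"twist":[-0.15,0,0],"hand":5},{"translation":[0,0.1,0.022],"twist":[-0.2,0,0],"hand":5},{"translation":[0,0.125,0.028],"twist":[-0.25,0,0],"hand":5}]'; python3 -c "
from h import *
goal([.52,.223,.264],.6)"
```

```text
time: 5.15
tool_pos: [0.5128, 0.1091, 0.2652]
tool_rot: [2.327, 1.567, 2.743]
contact_force: [0.2, -0.3, -0.3]
opening: 0.0155
t 5.15 pos [0.5128 0.1091 0.2652] shift [0.0013 0.1012 0.0526] rot [-0.1844 -0.0023 -0.0029] F [ 0.24 -0.34 -0.28] open 0.0155
```

```bash
python3 -m creep '[{"translation":[0,0.025,0.013],"twist":[-0.05,0,0],"hand":5},{"translation":[0,0.05,0.026],"twist":[-0.1,-0.002,-0.003],"hand":5},{"translation":[0,0.075,0.039],"twist":[-0.15,-0.002,-0.003],"hand":5},{"translation":[0,0.094,0.049],"twist":[-0.184,-0.002,-0.003],"hand":5},{"translation":[0,0.101,0.053],"twist":[-0.184,-0.002,-0.003],"hand":5}]';python3 -m creep '[{"translation":[0,0,0],"twist":[0,0,0],"hand":5},{"translation":[0,0,0],"twist":[0,0,0],"hand":5},{"translation":[0,0,0],"twist":[0,0,0],"hand":5}]'; python3 -c "
from h import *
goal([.52,.223,.264],.6)
s=robot.observe();P=(s['tool_pos'],s['tool_rot']);im=robot.read_camera('wrist');print(P)
M=R.from_euler('xyz',P[1]).as_matrix()
print('tip',project('wrist',P[0]+M@[.119,0,0],P),'hole',project('wrist',[.52,.223,.087],P))
w=im[110:310,160:400];cv2.imwrite('pics/c3.png',cv2.resize(w,None,fx=3,fy=3,interpolation=cv2.INTER_CUBIC))"
```

```text
time: 5.65
tool_pos: [0.5193, 0.2255, 0.2641]
tool_rot: [2.593, 1.568, -3.087]
contact_force: [0.3, -0.2, 0.0]
opening: 0.0162
time: 5.95
tool_pos: [0.5192, 0.2246, 0.2639]
tool_rot: [2.73, 1.568, -2.951]
contact_force: [0.1, -0.1, -1.0]
opening: 0.0155
t 5.95 pos [0.5192 0.2246 0.2639] shift [-0.0001 -0.0018 -0.0003] rot [ 0.0024 -0.0029 -0.0013] F [ 0.06 -0.05 -1.01] open 0.0155
(array([0.51921961, 0.22463245, 0.26389573]), array([ 2.72960602,  1.56766454, -2.95119905]))
tip (np.float64(273.843830391574), np.float64(202.47772053040575)) hole (np.float64(274.2417122339039), np.float64(187.1590309576964))
```

View pics/c3.png

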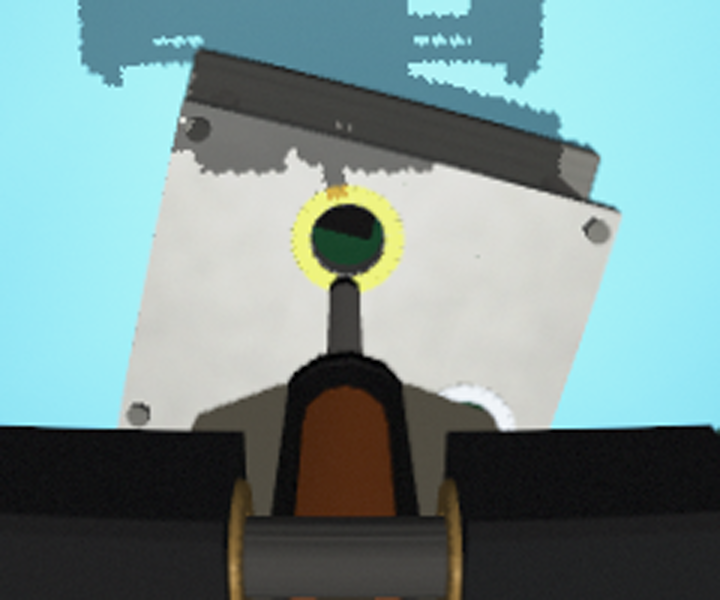

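In the crop the yellow-ringed hole is centred at (348,239), wrist pixel (276,189.7). The rod tip is at (344,281), wrist pixel (274.7,203.7), so the tip is nearly over the hole. The white-ringed hole is off at (478,405).

```bash
python3 -c "
from h import *
P=(np.array([0.51921961, 0.22463245, 0.26389573]), np.array([ 2.72960602,  1.56766454, -2.95119905]))
h=at_z('wrist',276,189.7,.087,P);t=at_z('wrist',274.7,203.7,.145,P);M=R.from_euler('xyz',P[1]).as_matrix()
print('hole',h,'tip',t,'tip nominal',P[0]+M@[.119,0,0])
d=h-t;d[2]=0;print(d,'tool shift',M.T@d)"
```

```text
hole [0.52288819 0.22185528 0.087     ] tip [0.51999371 0.2241288  0.145     ] tip nominal [0.51885366 0.22456192 0.14489631]
[ 0.00289447 -0.00227352  0.        ] tool shift [-7.55359526e-06 -3.51337193e-03  1.09681694e-03]
```

```bash
python3 -m creep '[{"translation":[0.005,-0.001,0],"twist":[0,-0.003,-0.001],"hand":5},{"translation":[0.015,-0.0025,0.001],"twist":[0,-0.003,-0.001],"hand":5},{"translation":[0.027,-0.0035,0.001],"twist":[0,-0.003,-0.001],"hand":5},{"translation":[0.038,-0.0035,0.001],"twist":[0,-0.003,-0.001],"hand":5},{"translation":[0.045,-0.0035,0.001],"twist":[0,-0.003,-0.001],"hand":5}]';python3 -m creep '[{"translation":[0,0,0],"twist":[0,0,0],"hand":5},{"translation":[0,0,0],"twist":[0,0,0],"hand":5},{"translation":[0,0,0],"twist":[0,0,0],"hand":5}]'; python3 -c "
from h import *
s=robot.observe();P=(s['tool_pos'],s['tool_rot']);im=robot.read_camera('wrist');print(repr(P))
goal([.5222,.2223,.264],.6)
w=im[150:250,215:335];cv2.imwrite('pics/c4.png',cv2.resize(w,None,fx=5,fy=5,interpolation=cv2.INTER_CUBIC))"
```

```text
time: 6.5
tool_pos: [0.5215, 0.222, 0.2172]
tool_rot: [2.618, 1.569, -3.063]
contact_force: [-0.8, -1.3, -0.5]
opening: 0.0159
time: 6.8
tool_pos: [0.5217, 0.2221, 0.2176]
tool_rot: [2.497, 1.57, 3.099]
contact_force: [-0.4, -0.7, -1.7]
opening: 0.0156
(array([0.52170179, 0.22209989, 0.21758096]), array([2.49650299, 1.56951334, 3.09853174]))
t 6.85 pos [0.5217 0.2221 0.2177] shift [-0.0463 -0.0001  0.0005] rot [ 0.002  -0.0008 -0.0007] F [ 0.23  0.26 -0.21] open 0.0158
```

View pics/c4.png

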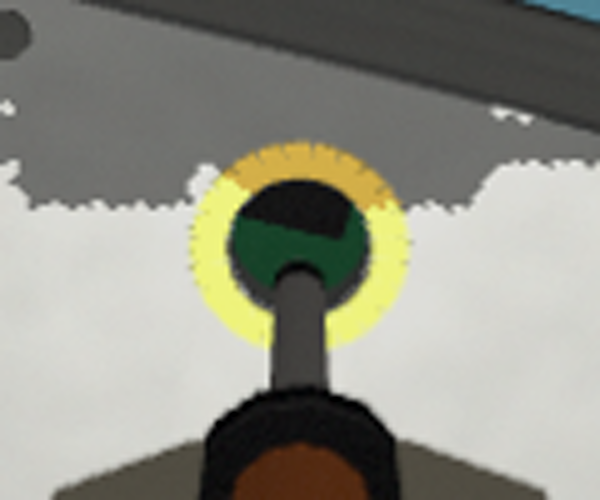

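The hole centre is at crop (300,247), wrist pixel (275,199.4). The far edge of the rod end is at (299,262) and the rod is about 50 px wide, so the end's centre is near (299,286), wrist pixel (274.8,207.2).

```bash
python3 -c "
from h import *
P=(np.array([0.52170179, 0.22209989, 0.21758096]), np.array([2.49650299, 1.56951334, 3.09853174]))
M=R.from_euler('xyz',P[1]).as_matrix()
h=at_z('wrist',275,199.4,.087,P);t=at_z('wrist',274.8,207.2,.0985,P)
print('hole',h,'tip',t,'nom',P[0]+M@[.119,0,0]);d=h-t;d[2]=0;print('shift',M.T@d)
for a in (0,np.pi/2,np.pi,-np.pi/2):
  c=[.119,.004*np.cos(a),.004*np.sin(a)];q=np.array(project('wrist',P[0]+M@c,P));print((q-[215,150])*5)
for f in (0,.005,.012):
  print('collar c',(np.array(project('wrist',P[0]+M@[.119-.08,0,0],P))-[215,150])*5);break
"
```

```text
hole [0.52278187 0.22195692 0.087     ] tip [0.52447714 0.21921566 0.0985    ] nom [0.52154926 0.22210646 0.09858106]
shift [2.32438965e-06 3.21937193e-03 1.55198977e-04]
[294.21217876 238.67410299]
[318.92101229 262.40684785]
[294.22890443 285.90480131]
[269.52172357 262.38175426]
collar c [292.27855803 465.44166964]
```

```bash
python3 -c "
from h import *
s=robot.observe();P=(s['tool_pos'],s['tool_rot']);im=robot.read_camera('wrist');print(repr(P));cv2.imwrite('pics/w5.png',im)
M=R.from_euler('xyz',P[1]).as_matrix()
def row(x,r,dy):return project('wrist',P[0]+M@[x,dy,0],P)[1], [round(project('wrist',P[0]+M@[x,dy+k*r,0],P)[1],1) for k in(1,-1)]
for dy in(-.004,-.002,0,.002):print(dy,'tip',row(.119,.004,dy),'colbot',row(.039,.013,dy),'coltop',row(.034,.013,dy),'stud',row(-.03,.003,dy),'handtop',row(-.026,.008,dy))
w=im[190:340,215:335];cv2.imwrite('pics/c5.png',cv2.resize(w,None,fx=4,fy=4,interpolation=cv2.INTER_CUBIC))
g=im[195:240,275].tolist();print([(195+i,sum(v)//3) for i,v in enumerate(g)])"
```

```text
(array([0.52173096, 0.22210606, 0.21772169]), array([2.42701099, 1.56979181, 3.02906007]))
-0.004 tip (np.float64(207.180991102302), [np.float64(202.5), np.float64(211.8)]) colbot (np.float64(249.3348467154033), [np.float64(228.6), np.float64(268.9)]) coltop (np.float64(253.08213948232788), [np.float64(232.0), np.float64(272.9)]) stud (np.float64(323.2076655813793), [np.float64(317.3), np.float64(329.0)]) handtop (np.float64(317.193101023189), [np.float64(301.2), np.float64(332.1)])
-0.002 tip (np.float64(204.8353172180008), [np.float64(200.1), np.float64(209.5)]) colbot (np.float64(246.2254452126315), [np.float64(225.4), np.float64(265.9)]) coltop (np.float64(249.9140097966448), [np.float64(228.6), np.float64(270.0)]) stud (np.float64(319.2733260550159), [np.float64(313.2), np.float64(325.1)]) handtop (np.float64(313.2977575432614), [np.float64(297.0), np.float64(328.5)])
0 tip (np.float64(202.47895088352314), [np.float64(197.7), np.float64(207.2)]) colbot (np.float64(243.0883839370803), [np.float64(222.0), np.float64(263.0)]) coltop (np.float64(246.71629155798226), [np.float64(225.
[... 372 characters left out ...]
4699138), [np.float64(221.8), np.float64(263.9)]) stud (np.float64(311.1794506964146), [np.float64(304.9), np.float64(317.3)]) handtop (np.float64(305.2949069255489), [np.float64(288.4), np.float64(321.0)])
[(195, 18), (196, 36), (197, 43), (198, 42), (199, 43), (200, 43), (201, 48), (202, 21), (203, 5), (204, 41), (205, 59), (206, 62), (207, 63), (208, 64), (209, 64), (210, 64), (211, 64), (212, 64), (213, 64), (214, 64), (215, 64), (216, 65), (217, 65), (218, 64), (219, 65), (220, 65), (221, 66), (222, 64), (223, 64), (224, 65), (225, 64), (226, 55), (227, 26), (228, 4), (229, 14), (230, 21), (231, 20), (232, 15), (233, 15), (234, 14), (235, 12), (236, 15), (237, 13), (238, 29), (239, 50)]
```

View pics/c5.png

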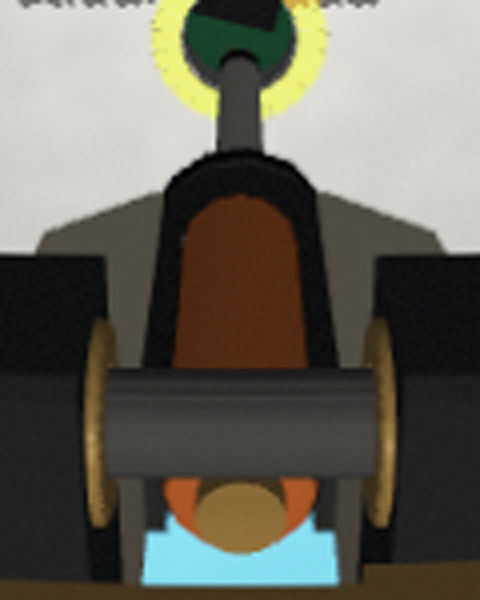

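The probe sits about 3 mm toward tool −y in the pads: tip edge, collar and stud give −3.6, −3.0 and −2 mm, so the tilt is under 1°. I'll shift +3.2 mm in tool y, then lower.

```bash
python3 -m creep '[{"translation":[0,0.0016,0],"twist":[0,0,0],"hand":5},{"translation":[0,0.0032,0],"twist":[0,0,0],"hand":5},{"translation":[0,0.0032,0],"twist":[0,0,0],"hand":5},{"translation":[0.005,0.0032,0],"twist":[0,0,0],"hand":5},{"translation":[0.01,0.0032,0],"twist":[0,0,0],"hand":5}]';python3 -c "
from h import *
s=robot.observe();P=(s['tool_pos'],s['tool_rot']);im=robot.read_camera('wrist');print(repr(P))
goal([.520,.2247,.161],.6)
w=im[170:270,215:335];cv2.imwrite('pics/c6.png',cv2.resize(w,None,fx=5,fy=5,interpolation=cv2.INTER_CUBIC))"
```

```text
time: 7.4
tool_pos: [0.5199, 0.2247, 0.2074]
tool_rot: [2.412, 1.57, 3.014]
contact_force: [-0.3, 0.8, -1.4]
opening: 0.0151
(array([0.51985758, 0.22471603, 0.20735009]), array([2.41168627, 1.56985373, 3.01369665]))
t 7.45 pos [0.5194 0.2245 0.2063] shift [ 0.0453 -0.0003  0.0007] rot [ 0.002  -0.0025 -0.0012] F [-0.77  0.39 -1.62] open 0.0158
```

View pics/c6.png

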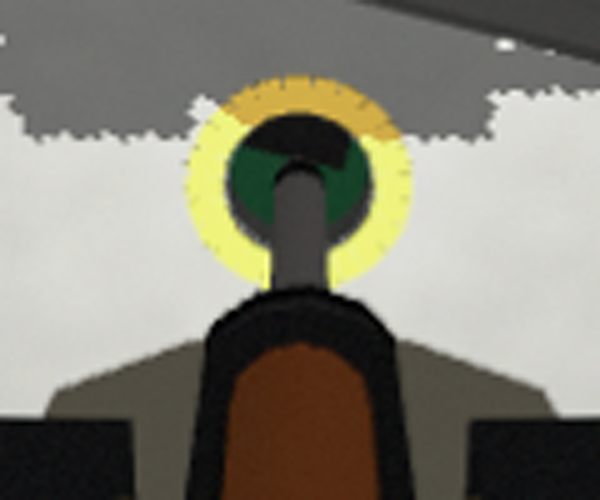

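The hole centre is at crop (300,182) and the rod end's centre is about (299,186), with the tip now level with the plate top. That is within 1 mm of centred, so I'll lower straight down.

```bash
python3 -m creep '[{"translation":[0.004,0.0002,0.0005],"twist":[0,-0.002,-0.001],"hand":5},{"translation":[0.009,0.0002,0.0005],"twist":[0,-0.002,-0.001],"hand":5},{"translation":[0.014,0.0002,0.0005],"twist":[0,-0.002,-0.001],"hand":5},{"translation":[0.019,0.0002,0.0005],"twist":[0,-0.002,-0.001],"hand":5},{"translation":[0.022,0.0002,0.0005],"twist":[0,-0.002,-0.001],"hand":5}]';python3 -c "
from h import *
goal([.520,.2248,.161],.6)"
```

```text
time: 7.95
tool_pos: [0.5194, 0.2249, 0.1836]
tool_rot: [2.76, 1.569, -2.921]
contact_force: [-0.4, 0.4, -0.5]
opening: 0.0158
t 7.95 pos [0.5194 0.2249 0.1836] shift [ 0.0226 -0.0004  0.0004] rot [ 0.002  -0.0012 -0.0005] F [-0.42  0.36 -0.54] open 0.0158
```

```bash
python3 -m creep '[{"translation":[0.005,-0.0002,0.0004],"twist":[0,-0.001,0],"hand":5},{"translation":[0.010,-0.0002,0.0004],"twist":[0,-0.001,0],"hand":5},{"translation":[0.015,-0.0002,0.0004],"twist":[0,-0.001,0],"hand":5},{"translation":[0.019,-0.0002,0.0004],"twist":[0,-0.001,0],"hand":5},{"translation":[0.022,-0.0002,0.0004],"twist":[0,-0.001,0],"hand":5}]';python3 -m creep '[{"translation":[0,0,0],"twist":[0,0,0],"hand":5},{"translation":[0,0,0],"twist":[0,0,0],"hand":5},{"translation":[0,0,0],"twist":[0,0,0],"hand":5}]';python3 -c "
from h import *
goal([.520,.2248,.161],.6)
w=robot.read_camera('wrist')[170:280,215:335];sc=robot.read_camera('scene')[150:270,310:410]
f=lambda a,k:cv2.resize(a,None,fx=k,fy=k,interpolation=cv2.INTER_CUBIC)
a=f(w,3.3);b=f(sc,4);H=max(a.shape[0],b.shape[0])
cv2.imwrite('pics/c7.png',np.hstack([np.pad(i,((0,H-i.shape[0]),(0,0),(0,0))) for i in(a,b)]))"
```

```text
time: 8.45
tool_pos: [0.5198, 0.225, 0.1611]
tool_rot: [2.305, 1.57, 2.907]
contact_force: [-0.6, -0.9, -0.9]
opening: 0.0161
time: 8.75
tool_pos: [0.5199, 0.225, 0.1614]
tool_rot: [1.693, 1.57, 2.295]
contact_force: [-0.3, -0.4, -0.9]
opening: 0.0159
t 8.75 pos [0.5199 0.225  0.1614] shift [ 0.0004 -0.0002 -0.0001] rot [ 0.002  -0.0001 -0.0004] F [-0.34 -0.35 -0.87] open 0.0159
```

View pics/c7.png

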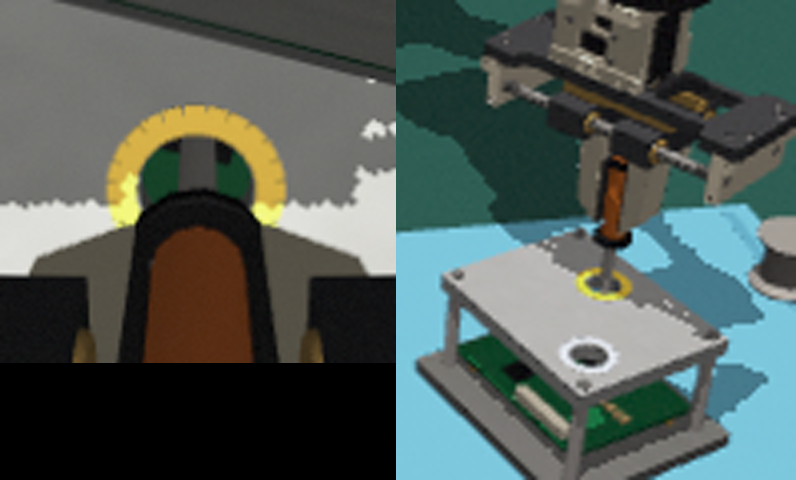

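```bash
python3 -c "
from h import *
x=np.array([.5225,.222])
for z in(.087,.1245,.189):print(z,((np.array(project('scene',[*x,z]))-[310,150])*4+[396,0]).round(1))
s=robot.observe();P=(s['tool_pos'],s['tool_rot']);M=R.from_euler('xyz',P[1]).as_matrix();print(P,s['qvel'].round(4))
h=project('wrist',[.5228,.2220,.087],P);print('hole pred crop',(np.array(h)-[215,170])*3.3)
for z in(.087,.122):print(z,[(np.array(project('wrist',P[0]+M@[P[0][2]-z,dy,.0005],P))-[215,170]).round(1)*3.3 for dy in(-.0035,-.003)])
im=robot.read_camera('wrist')
hsv=cv2.cvtColor(im,cv2.COLOR_BGR2HSV);m=cv2.inRange(hsv,(18,110,90),(35,255,255));m[:190]=0;m[250:]=0;m[:,:230]=0;m[:,320:]=0
p=cv2.findNonZero(m)[:,0];print('ring top/left/right',p.min(0),p.max(0))
"
```

```text
0.087 [599.6 287.2]
0.1245 [606.6 240.5]
0.189 [619.2 155.5]
(array([0.51991756, 0.2249946 , 0.16138307]), array([1.69821522, 1.57036711, 2.30020043])) [ 0.0006  0.0001  0.0006 -0.0013 -0.0003  0.0001]
hole pred crop [196.89004069 189.40069892]
0.087 [array([196.02, 186.45]), array([196.02, 184.47])]
0.122 [array([195.69, 258.39]), array([195.69, 255.75])]
ring top/left/right [247 202] [301 238]
```

```bash
python3 -c "
from h import *
s2=cv2.imread('pics/s2.png');sc=robot.read_camera('scene')
f=lambda a:cv2.resize(a,None,fx=8,fy=8,interpolation=cv2.INTER_CUBIC)
a=f(s2[165:230,195:245]);b=f(sc[180:245,340:385]);cv2.imwrite('pics/c8.png',np.hstack([a,b]))
for z in(.148,.228):print('lift',((np.array(project('scene',[.503,-.1455,z]))-[195,165])*8).round(1))
for z in(.087,.122,.189):print('now',((np.array(project('scene',[.5225,.222,z]))-[340,180])*8+[400,0]).round(1))
"
```

```text
lift [203.6 359.8]
lift [182.8 135.9]
now [567.2 334.5]
now [580.2 247.3]
now [606.5  71. ]
```

View pics/c8.png

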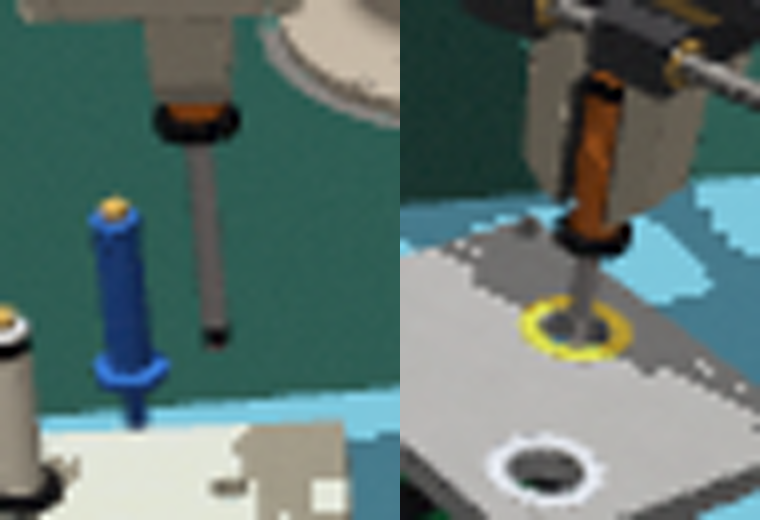

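In the lifted view (left) the rod runs from (197,130) to (215,340). That slope of 0.087 compares with 0.093 for a true vertical, so it is upright to about 0.5°. In the current view (right) the ring is centred at (577,328) and the collar at (593,236). That puts the rod within about 1 mm of the hole's centre and the tip about 10 mm above the chip. No contact force shows, so I'm handing in.

```bash
python3 -c "
from h import *
s=robot.observe();print(s['time'],s['tool_pos'],s['contact_force'],s['opening']);print(robot.hand_in())"
```

```text
8.95 [0.51985192 0.22498271 0.16134176] [ 0.23180316 -0.02498728 -0.36117917] 0.015601554410135936
the job is handed in; nothing more can be done
None
```

I took the larger orange probe from the stand at 11 N of grip and lowered its rod through the yellow-ringed hole. I handed in at about 9 s, still holding it; no verdict is reported.

**Last checks:**
- **Centring:** the wrist view put the tip within 1 mm of the hole's centre as it entered. The scene view afterwards put the rod about 0.7 mm off centre.
- **Height:** from the tool height and the collar, the tip is about 10 mm above the chip. The tip end itself was not visible there.
- **Contact:** the wrist force stayed under about 2 N in every reading during the lowering.
- **Other things:** nothing moved in the views I had. I took no full bench picture at the end.

**What disagreed:**
- **Camera bias:** the scene camera read about 5 mm off the top camera, so I fitted to the hole from the wrist camera.
- **Grip position:** the probe sat about 3 mm off centre along the pads, which I corrected before lowering.
- **Tilt:** the views gave slightly different tilts. The clearest, of the whole rod just after lifting, agreed with upright to about 0.5°. A rougher reading in the final pose gave up to about 2° along part of the probe, which I put down to pixel error.
- **Tip reading:** in the lifted view the tip looked about 4 mm higher than predicted, although the collar agreed. I trusted the collar.

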